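# Heft two taped cartons and tray the heavier

## Task

Two identical taped cartons stand side by side at the front of the worktop, before a shallow grey metal tray, one of them heavier than the other; the scale is taken up, so feel the difference by hand. Lift the left carton at least 6 cm clear of the worktop, hold it there for about a second and set it back where it stood, then lift and hold the right one in the same way. Put the heavier carton upright inside the tray and leave the lighter one standing upright where it stood at the start.

Things in the scene. Friction and masses are not known exactly. Their poses are not given: they have to be found in the camera images.
- carton_left_center (a point): Left carton (greater y): closed brown cardboard carton, 48 mm wide (its x) x 86 mm long (its y) x 70 mm high (its z), a strip of paper tape along the middle of its top; rigid; standing upright and loose on the worktop. The two cartons look alike; one weighs 0.2 to 0.3 kg, the other 0.65 to 0.9 kg, and either may be the heavier. This point is its centre, 35 mm above its underside. Best grasped from above across the 48 mm width, with the fingers closing along its x.
- carton_right_center (a point): Right carton (smaller y): closed brown cardboard carton, 48 mm wide (its x) x 86 mm long (its y) x 70 mm high (its z), a strip of paper tape along the middle of its top; rigid; standing upright and loose on the worktop. The two cartons look alike; one weighs 0.2 to 0.3 kg, the other 0.65 to 0.9 kg, and either may be the heavier. This point is its centre, 35 mm above its underside. Best grasped from above across the 48 mm width, with the fingers closing along its x.
- tray: Shallow open tray of grey painted sheet metal, fixed on the worktop behind the cartons (farther from the robot): outside 160 mm (its x) x 200 mm (its y) x 20 mm high, walls 3 mm, inner floor 3 mm above the worktop. Origin: centre of its underside; z up.
Mind the look-alikes: they are no part of the job. Leave any turquoise look-alike of the part that bears carton_left_center alone. What is shaped like the part that bears carton_right_center but pink is not meant.

How it is judged:
By the outcome, as a careful person would: the job done as asked, in the order asked, and still so for the second after the job is handed in, with the robot touching nothing.
It also fails if it takes over 72 s, if anything falls off the work surface, if the arm or the gripper's body presses on something with over 40 N, if the wrist force passes 120 N, or if a joint passes its speed limit or range.

## Robot

A 7-joint arm with a two-finger parallel gripper is mounted at the origin on a cart in front of the work surface, level with it; the furniture and walls round the work are solid. World frame = base frame: x ahead of the robot, y to its left, z up, the work surface at z = 0. Lengths are in mm, angles in rad, forces in N, time in s.
With the tool pointing down it reaches from about 425 to 1025 mm from the base axis. Payload 9.4 kg.
Tool frame: the origin (TCP) lies at the very end of the fingers, on their centre line; the grasp point (between the pads) lies 19 mm behind it; z points along the fingers, y is the line along which they close (so a half turn about z gives the same grasp; the last joint's range is limited). The gripper opens to 93 mm and grips with 3 to 60 N. Pads are 15 mm wide; open, the fingers measure 128 mm over their backs; the gripper's body (75 mm by 188 mm) begins 65 mm behind the grasp point.
Start: joints at [-0.077, 0.599, -0.003, 1.599, 0.002, 0.943, -0.08], TCP at [724.999, -0.008, 218.618] pointing down, gripper open.
Joint ranges: [-2.57, 2.57], [-0.35, 1.97], [-1.29, 1.29], [0.11, 2.56], [-1.05, 4.19], [0.11, 1.86], [-2.63, 2.63]. Speed limits (rad/s): [2.22, 2.22, 3.01, 3.01, 3.14, 3.14, 3.14].

## Interface

Orientations are given as [roll, pitch, yaw] about the fixed x, y, z axes, in that order (R = Rz(yaw) Ry(pitch) Rx(roll)).
In Python, from rig import bot, cams, ticket gives the robot as it stands.
- The arm moves only by the tool play_rows, never from a script. Its argument "series" is a list of rows, each a list of 2 entries, a list of its own where there are three numbers: the shift along the tool's x, y, z as a fraction of full scale, then the turn, a rotation vector about the tool's x, y, z as a fraction of full scale. In form: [[[x, y, z], [rx, ry, rz]], ...]. A call has 1 to 5 rows; each row shifts and turns the commanded pose from where the row before left it, along the tool's axes as they then stand; what a row does not reach is not made up. Full scale, the value 1, is 0.1 m for a shift and 45 degrees for a turn. A row lasts 1/12 s, in which the tool goes at most 41.7 mm and 7.16 degrees, less where a joint would pass 70% of its speed; a pose out of reach is approached as far as the arm can. A call with a number of a shift or a turn outside -1 to 1 is refused whole. A call with a gripper value outside its range is refused whole. "hand" is the opening, from -1 (shut) to 1 (fully open), set as the call begins (left out, the last holds). The fingers move at their own pace and stop on an object; "grip_force" is the grip in N (left out, the last holds). Time passes only in rows, so rows that do not move let the fingers close. It gives the time, the measured TCP pose, the force, the opening and the grip force at its end, in the units of the state.
- bot.read_state(): the state, without advancing time (a new reading comes with each control period).
- cams.grab_frame(name): name is "scene" or "side" or "wrist"; returns the picture (420x560x3 uint8, red, green, blue); there is no depth.
- cams.calibration(name): a dict with "fx", "fy", "cx", "cy" (pixels), "world_to_cam" (4x4, takes a point from world to camera coordinates); the wrist camera has in their place "T_tool_cam" (4x4, takes a point from camera to tool coordinates, whose origin is the TCP and whose axes are the flange's). Camera axes: x right, y down, z forward; pixel columns grow to the right and rows downward; lengths in mm; the calibration is good to about 2 mm. A picture is of the moment at which its call begins: read the wrist's pose just before it. calibration takes no time and is no camera call.
- ticket.sign_off(): hands the job in; it is judged then, once.
The state is a dict: "t": time; "joints": joint angles; "qd": joint speeds; "effort": joint torques, N m; "eef_pos": TCP position; "tool_rot": TCP orientation; "ft_force": force on the tool from outside, world axes, zero at the start; "wrist_torque": the same for the moment, N m; "finger_gap": finger opening in mm; "grip_force": force on a finger pad.
Only numpy, scipy, OpenCV 4.12 (cv2) and the standard library are available. Lean on these libraries where they do the work, as an engineer would, in place of code of your own. Each camera call takes 0.05 s, during which the arm holds its last target. There are 200 camera calls.

## Working session

There is one attempt and no reset: what is moved stays moved. The work goes in short steps, Python scripts to look and compute and a tool call to move; the robot and the scene stay as the last step left them, time stands still between calls to the robot, and variables do not carry over. Pictures are saved under pics/ and viewed, at most 10 in all, crops included, and the job is handed in when it is done.

Besides the shell and the picture viewer there is one more tool, called after "Request:" as a command line: name --argument value ..., lists and objects as JSON in quotes. play_rows: Moves the arm, as the interface text tells. Shift numbers are shares of 0.1 m and turn numbers shares of 45 degrees, none past 1 either way. Its arguments: {"type":"object","properties":{"series":{"type":"array","items":{"type":"array"}},"hand":{"type":"number"},"grip_force":{"type":"number"}},"required":["series"]}

```bash
mkdir -p pics; cat > h.py <<'E'
import numpy as np, cv2
from rig import bot, cams, ticket
def save(n,f):
    im=cams.grab_frame(n); cv2.imwrite(f'pics/{f}.png',im[:,:,::-1]); return im
def ray(n,u,v,z):
    c=cams.calibration(n); T=np.linalg.inv(c["world_to_cam"])
    d=T[:3,:3]@np.array([(u-c["cx"])/c["fx"],(v-c["cy"])/c["fy"],1]); o=T[:3,3]
    return o+d*(z-o[2])/d[2]
E
python3 - <<'E'
from h import *
a=save("scene","s1");b=save("side","d1")
s=bot.read_state();print({k:np.round(v,3) for k,v in s.items()})
for n in("scene","side"):print(n,np.round(np.linalg.inv(cams.calibration(n)["world_to_cam"])[:3,3]))
cv2.imwrite('pics/both.png',cv2.resize(np.hstack([a,b])[:,:,::-1],(800,300)))
E
```

```text
{'t': np.float64(0.1), 'joints': array([-0.077,  0.6  , -0.003,  1.6  ,  0.002,  0.943, -0.08 ]), 'qd': array([-0.   , -0.003,  0.   , -0.001, -0.002, -0.001,  0.001]), 'effort': array([ 4.0000e-03, -7.6656e+01,  1.5020e+00, -2.5294e+01, -5.2000e-02,
        1.4000e-02,  0.0000e+00]), 'eef_pos': array([ 7.24583e+02, -7.00000e-03,  2.17858e+02]), 'tool_rot': array([-3.14 ,  0.   ,  1.571]), 'ft_force': array([ 0.383, -1.024, -0.467]), 'wrist_torque': array([-0.04 ,  0.029, -0.048]), 'grip_force': np.float64(0.0), 'finger_gap': np.float64(92.901)}
scene [256. 687. 681.]
side [234. 809. 561.]
```

View pics/s1.png

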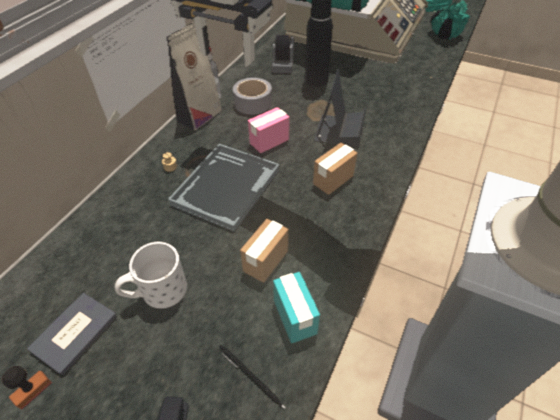

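View pics/d1.png

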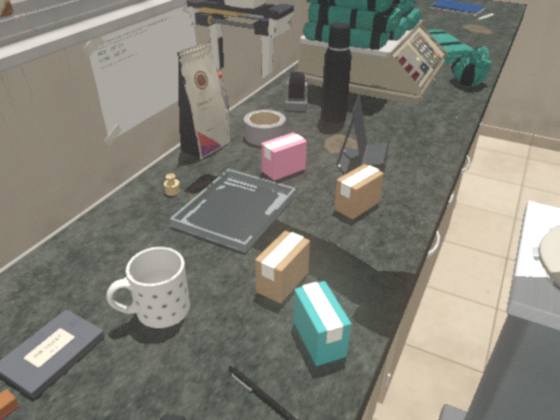

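Candidates in the scene view: brown cartons at (265,250), which is left, and (335,168), which is right. The look-alikes are turquoise at (297,306) and pink at (269,130). The tray is at (225,185). I choose the two brown cartons, and check them in one close crop.

```bash
python3 - <<'E'
from h import *
im=cv2.imread('pics/s1.png')
c=im[130:290,170:370]; cv2.imwrite('pics/c1.png',cv2.resize(c,(750,600),interpolation=cv2.INTER_CUBIC))
for n,f in(("scene","s1"),("side","d1")):
    im=cv2.imread(f'pics/{f}.png');hsv=cv2.cvtColor(im,cv2.COLOR_BGR2HSV)
    m=cv2.inRange(hsv,(5,70,70),(20,220,230)); m[:, 370 if n=="scene" else 390:]=0
    k,l,st,ce=cv2.connectedComponentsWithStats(m)
    for i in range(1,k):
        if st[i,4]>250: print(n,st[i],np.round(ce[i]))
E
```

```text
scene [238  81  28  15 329] [252.  88.]
scene [ 313  142   45   53 1096] [335. 171.]
scene [ 240  218   49   65 1294] [266. 253.]
scene [350 288  20  49 404] [363. 318.]
scene [  9 370  43  39 690] [ 30. 390.]
side [ 335  164   49   55 1407] [359. 194.]
side [ 255  230   55   73 1808] [283. 270.]
side [  0 389  19  30 361] [  7. 402.]
```

View pics/c1.png

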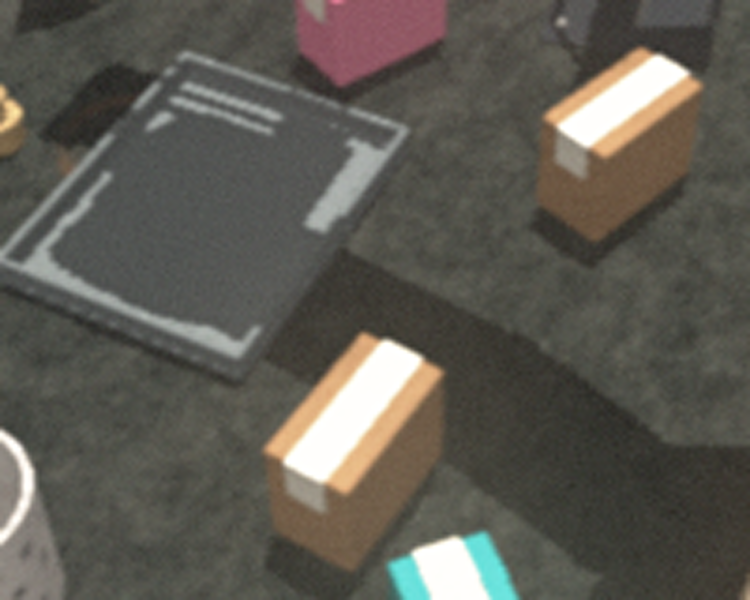

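The crop shows both brown cartons, each with tape along its length. I'm reading the top corners and the tray rim from it.

```bash
python3 - <<'E'
from h import *
def P(l,z): return np.array([ray("scene",170+u/3.75,130+v/3.75,z) for u,v in l])[:,:2]
for n,l,z in(("L",[(365,333),(442,372),(345,492),(265,450)],70),("R",[(643,47),(702,85),(600,155),(543,118)],70),("tray",[(183,53),(408,130),(238,362),(0,258)],20)):
    p=P(l,z); e=np.roll(p,-1,0)-p
    a=(p[1]+p[0]-p[2]-p[3]); print(n,p.round().tolist(),"c",p.mean(0).round(1),"len",np.linalg.norm(e,axis=1).round(),"ang(edge1)",np.degrees(np.arctan2(e[:,1],e[:,0])).round(1))
print(cams.calibration("wrist"))
E
```

```text
L [[508.0, 242.0], [463.0, 247.0], [472.0, 330.0], [517.0, 326.0]] c [490. 286.] len [46. 83. 45. 85.] ang(edge1) [173.   83.4  -5.6 -96.3]
R [[462.0, -25.0], [419.0, -8.0], [450.0, 72.0], [490.0, 58.0]] c [455.5  24.2] len [46. 85. 42. 87.] ang(edge1) [ 158.4   68.7  -19.2 -109.2]
tray [[740.0, 50.0], [579.0, 52.0], [580.0, 253.0], [739.0, 246.0]] c [659.5 150.1] len [161. 201. 159. 197.] ang(edge1) [179.4  89.7  -2.2 -89.8]
{'fx': 374.2631472718288, 'fy': 374.2631472718288, 'cx': 279.8681797780233, 'cy': 211.85634191813563, 'T_tool_cam': array([[-2.53425999e-04, -9.54500762e-01, -2.98208368e-01,
         8.37884911e+01],
       [ 9.99999890e-01, -1.23952937e-04, -4.53081848e-04,
        -8.07122233e-01],
       [ 3.95503167e-04, -2.98208449e-01,  9.54500688e-01,
        -1.66352394e+02],
       [ 0.00000000e+00,  0.00000000e+00,  0.00000000e+00,
         1.00000000e+00]])}
```

```bash
python3 - <<'E'
from h import *
r=lambda u,v,z,n="scene":ray(n,u,v,z)[:2].round()
print("turq",[r(*p,70) for p in((274,282),(300,274),(319,320),(291,332))])
print("pen etc mug base",r(165,303,0),r(185,290,0),"mug rim far/near z90",r(157,246,90),r(182,265,90),r(132,270,90))
print("pink",[r(*p,70) for p in((250,132),(288,114))])
print("stand base",r(320,143,0),r(358,143,0),r(345,150,0),"top",r(338,80,90))
E
```

```text
turq [array([435., 358.]), array([403., 325.]), array([342., 388.]), array([372., 425.])]
pen etc mug base [611. 444.] [594. 407.] mug rim far/near z90 [642. 393.] [581. 407.] [649. 451.]
pink [array([662.,  31.]), array([613., -67.])]
stand base [532. -81.] [ 448. -122.] [468. -84.] top [ 549. -224.]
```

Request:
play_rows --series '[[[0.286,-0.235,0],[0,0,0]],[[0.286,-0.235,0],[0,0,0]],[[0.286,-0.235,0],[0,0,0]],[[0.286,-0.235,0],[0,0,0]],[[0.286,-0.235,0],[0,0,0]]]' --hand 1

```text
t: 0.52
eef_pos: [606.0, 144.0, 218.3]
tool_rot: [-3.141, 0.0, 1.571]
ft_force: [0.7, 0.0, -0.6]
finger_gap: 93.0
grip_force: 0.0
```

Request:
play_rows --series '[[[0.286,-0.235,0],[0,0,0]],[[0.286,-0.235,0],[0,0,0]],[[0.286,-0.235,0],[0,0,0]],[[0.286,-0.235,0],[0,0,0]],[[0.286,-0.235,0],[0,0,0.14]]]'

```text
t: 0.93
eef_pos: [488.6, 286.9, 218.4]
tool_rot: [-3.141, 0.0, 1.462]
ft_force: [0.6, 0.1, 0.5]
finger_gap: 93.3
grip_force: 0.0
```

Request:
play_rows --series '[[[0,0,0],[0,0,0]],[[0,0,0],[0,0,0]]]'

```text
t: 1.1
eef_pos: [488.1, 288.4, 218.5]
tool_rot: [-3.141, -0.0, 1.466]
ft_force: [0.6, -0.1, -0.1]
finger_gap: 93.0
grip_force: 0.0
```

```bash
cat >> h.py <<'E'
from scipy.spatial.transform import Rotation as Ro
def wray(u,v,z,s):
    c=cams.calibration("wrist"); W=np.eye(4); W[:3,:3]=Ro.from_euler('xyz',s["tool_rot"]).as_matrix(); W[:3,3]=s["eef_pos"]
    T=W@np.array(c["T_tool_cam"]); d=T[:3,:3]@np.array([(u-c["cx"])/c["fx"],(v-c["cy"])/c["fy"],1]); o=T[:3,3]
    return o+d*(z-o[2])/d[2]
E
python3 - <<'E'
from h import *
s=bot.read_state(); save("wrist","w1"); print(s["eef_pos"],s["tool_rot"])
E
```

```text
[488.12519389 288.39031019 218.47502934] [-3.14087514e+00 -8.66119798e-05  1.46612659e+00]
```

View pics/w1.png

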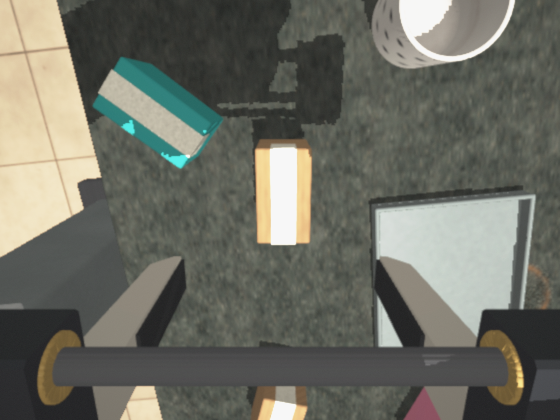

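The left carton's top face sits straight in the wrist view at (256..311, 150..243). The turquoise look-alike is clear of it, at (158,112).

```bash
python3 - <<'E'
from h import *
s=bot.read_state()
p=np.array([wray(u,v,70,s)[:2] for u,v in((257,150),(311,150),(310,243),(257,243))]);e=np.roll(p,-1,0)-p
print(p.round(),p.mean(0),np.linalg.norm(e,axis=1),np.degrees(np.arctan2(e[:,1],e[:,0])))
R=Ro.from_euler('xyz',s["tool_rot"]).as_matrix()
print("tool shift",R.T@(np.array([*p.mean(0),18])-s["eef_pos"]))
E
```

```text
[[474. 328.]
 [519. 323.]
 [511. 240.]
 [463. 245.]] [491.58814859 283.96812805] [45.250371   83.84917789 47.95919365 83.86110786] [ -6.1365318  -95.33512064 173.87071214  82.81395274]
tool shift [ -2.25954209   2.40125545 200.47713257]
```

Request:
play_rows --series '[[[-0.03,0.03,0.35],[0,0,0]],[[0,0,0.38],[0,0,0]],[[0,0,0.38],[0,0,0]],[[0,0,0.38],[0,0,0]],[[0,0,0.3],[0,0,0]]]'

```text
t: 1.57
eef_pos: [493.4, 280.3, 37.1]
tool_rot: [-3.141, 0.001, 1.459]
ft_force: [0.6, 0.3, 0.3]
finger_gap: 93.2
grip_force: 0.0
```

Request:
play_rows --series '[[[0,0,0.2],[0,0,0]],[[0,0,0],[0,0,0]],[[0,0,0],[0,0,0]]]'

```text
t: 1.82
eef_pos: [493.1, 280.9, 18.8]
tool_rot: [-3.14, 0.002, 1.459]
ft_force: [-0.0, -1.0, 0.5]
finger_gap: 92.8
grip_force: 0.0
```

Request:
play_rows --series '[[[0,0,0],[0,0,0]],[[0,0,0],[0,0,0]],[[0,0,0],[0,0,0]],[[0,0,0],[0,0,0]],[[0,0,0],[0,0,0]]]' --hand -1 --grip_force 40

```text
t: 2.23
eef_pos: [493.1, 282.9, 20.6]
tool_rot: [3.14, -0.001, 1.461]
ft_force: [0.7, -0.6, 0.0]
finger_gap: 64.1
grip_force: 0.0
```

Request:
play_rows --series '[[[0,0,0],[0,0,0]],[[0,0,0],[0,0,0]],[[0,0,0],[0,0,0]],[[0,0,0],[0,0,0]],[[0,0,0],[0,0,0]]]'

```text
t: 2.65
eef_pos: [492.3, 282.8, 19.8]
tool_rot: [-3.141, 0.0, 1.461]
ft_force: [-2.4, -0.0, 6.3]
finger_gap: 48.1
grip_force: 40.0
```

Request:
play_rows --series '[[[0,0,0],[0,0,0]],[[0,0,0],[0,0,0]],[[0,0,0],[0,0,0]]]'

```text
t: 2.9
eef_pos: [492.3, 282.7, 19.8]
tool_rot: [-3.141, 0.0, 1.461]
ft_force: [-2.2, -0.2, 6.5]
finger_gap: 47.8
grip_force: 40.0
```

Request:
play_rows --series '[[[0,0,-0.1],[0,0,0]],[[0,0,-0.2],[0,0,0]],[[0,0,-0.25],[0,0,0]],[[0,0,-0.25],[0,0,0]],[[0,0,-0.15],[0,0,0]]]'

```text
t: 3.32
eef_pos: [493.2, 282.7, 117.1]
tool_rot: [3.14, -0.001, 1.46]
ft_force: [-0.3, 0.0, -2.5]
finger_gap: 47.8
grip_force: 40.0
```

Request:
play_rows --series '[[[0,0,0],[0,0,0]],[[0,0,0],[0,0,0]],[[0,0,0],[0,0,0]],[[0,0,0],[0,0,0]],[[0,0,0],[0,0,0]]]'

```text
t: 3.73
eef_pos: [492.0, 282.3, 113.4]
tool_rot: [-3.14, 0.002, 1.461]
ft_force: [-0.1, -0.3, -2.9]
finger_gap: 48.0
grip_force: 40.0
```

Request:
play_rows --series '[[[0,0,0],[0,0,0]],[[0,0,0],[0,0,0]],[[0,0,0],[0,0,0]],[[0,0,0],[0,0,0]],[[0,0,0],[0,0,0]]]'

```text
t: 4.15
eef_pos: [492.6, 282.7, 114.5]
tool_rot: [-3.142, 0.0, 1.461]
ft_force: [0.5, 0.7, -2.8]
finger_gap: 47.9
grip_force: 40.0
```

Request:
play_rows --series '[[[0,0,0],[0,0,0]],[[0,0,0],[0,0,0]],[[0,0,0],[0,0,0]],[[0,0,0],[0,0,0]],[[0,0,0],[0,0,0]]]'

```text
t: 4.57
eef_pos: [492.7, 282.7, 114.6]
tool_rot: [3.142, -0.0, 1.461]
ft_force: [0.4, -0.2, -3.0]
finger_gap: 47.8
grip_force: 40.0
```

Request:
play_rows --series '[[[0,0,0.2],[0,0,0]],[[0,0,0.25],[0,0,0]],[[0,0,0.2],[0,0,0]],[[0,0,0.15],[0,0,0]],[[0,0,0.06],[0,0,0]]]'

```text
t: 4.98
eef_pos: [491.8, 282.2, 26.6]
tool_rot: [-3.14, 0.002, 1.461]
ft_force: [-0.4, 0.4, -3.1]
finger_gap: 47.7
grip_force: 40.0
```

Request:
play_rows --series '[[[0,0,0.06],[0,0,0]],[[0,0,0.02],[0,0,0]],[[0,0,0],[0,0,0]],[[0,0,0],[0,0,0]],[[0,0,0],[0,0,0]]]'

```text
t: 5.4
eef_pos: [493.1, 282.9, 21.4]
tool_rot: [3.141, -0.001, 1.461]
ft_force: [-0.3, -0.6, -3.3]
finger_gap: 48.0
grip_force: 40.0
```

Request:
play_rows --series '[[[0,0,0.015],[0,0,0]],[[0,0,0.005],[0,0,0]],[[0,0,0],[0,0,0]],[[0,0,0],[0,0,0]],[[0,0,0],[0,0,0]]]'

```text
t: 5.82
eef_pos: [493.2, 283.0, 19.8]
tool_rot: [3.14, -0.001, 1.461]
ft_force: [-0.6, -0.1, 7.3]
finger_gap: 48.0
grip_force: 40.0
```

Contact. Now open and retreat.

Request:
play_rows --series '[[[0,0,0],[0,0,0]],[[0,0,0],[0,0,0]],[[0,0,0],[0,0,0]],[[0,0,0],[0,0,0]],[[0,0,0],[0,0,0]]]' --hand 1

```text
t: 6.23
eef_pos: [492.7, 282.6, 18.6]
tool_rot: [-3.142, 0.0, 1.461]
ft_force: [-0.1, -0.4, 0.4]
finger_gap: 76.4
grip_force: 0.0
```

Request:
play_rows --series '[[[0,0,0],[0,0,0]],[[0,0,0],[0,0,0]],[[0,0,0],[0,0,0]],[[0,0,0],[0,0,0]],[[0,0,0],[0,0,0]]]'

```text
t: 6.65
eef_pos: [492.6, 282.7, 18.6]
tool_rot: [-3.142, 0.0, 1.461]
ft_force: [-0.0, -0.1, -0.5]
finger_gap: 92.8
grip_force: 0.0
```

Request:
play_rows --series '[[[0,0,-0.2],[0,0,0]],[[0,0,-0.38],[0,0,0]],[[0,0,-0.38],[0,0,0]],[[0,0,-0.38],[0,0,0]],[[0,0,-0.38],[0,0,0]]]'

```text
t: 7.07
eef_pos: [492.3, 282.4, 192.4]
tool_rot: [-3.141, 0.0, 1.461]
ft_force: [1.3, 0.6, -0.4]
finger_gap: 93.0
grip_force: 0.0
```

Request:
play_rows --series '[[[0,0,-0.25],[0,0,0]],[[0,0,0],[0,0,0]]]'

```text
t: 7.23
eef_pos: [494.8, 283.9, 221.1]
tool_rot: [3.135, -0.006, 1.46]
ft_force: [-0.1, -0.6, 0.3]
finger_gap: 92.9
grip_force: 0.0
```

Request:
play_rows --series '[[[-0.327,-0.01,0],[0,0,0]],[[-0.327,-0.01,0],[0,0,0]],[[-0.327,-0.01,0],[0,0,0]],[[-0.327,-0.01,0],[0,0,0]],[[-0.327,-0.01,0],[0,0,0]]]'

```text
t: 7.65
eef_pos: [468.9, 119.2, 215.1]
tool_rot: [-3.141, 0.0, 1.461]
ft_force: [0.4, -1.3, 0.2]
finger_gap: 93.1
grip_force: 0.0
```

Request:
play_rows --series '[[[-0.327,-0.01,0],[0,0,0]],[[-0.327,-0.01,0],[0,0,0]],[[-0.327,-0.01,0],[0,0,0.102]],[[0,0,0],[0,0,0.102]],[[0,0,0],[0,0,0.102]]]'

```text
t: 8.07
eef_pos: [455.2, 21.1, 215.2]
tool_rot: [-3.141, 0.001, 1.212]
ft_force: [0.4, 0.4, -0.2]
finger_gap: 93.1
grip_force: 0.0
```

Request:
play_rows --series '[[[0,0,0],[0,0,0]],[[0,0,0],[0,0,0]],[[0,0,0],[0,0,0]]]'

```text
t: 8.32
eef_pos: [455.8, 23.9, 215.3]
tool_rot: [-3.141, 0.0, 1.224]
ft_force: [-0.0, 0.4, -0.5]
finger_gap: 93.0
grip_force: 0.0
```

```bash
python3 - <<'E'
from h import *
s=bot.read_state(); save("wrist","w2"); print(s["eef_pos"],s["tool_rot"],s["joints"])
E
```

```text
[455.82992162  23.92486381 215.31542196] [-3.14114322e+00  2.99158748e-04  1.22398354e+00] [-0.25056374  0.28565795  0.09339023  2.20119921 -0.04297497  0.65689909
 -0.47369682]
```

View pics/w2.png

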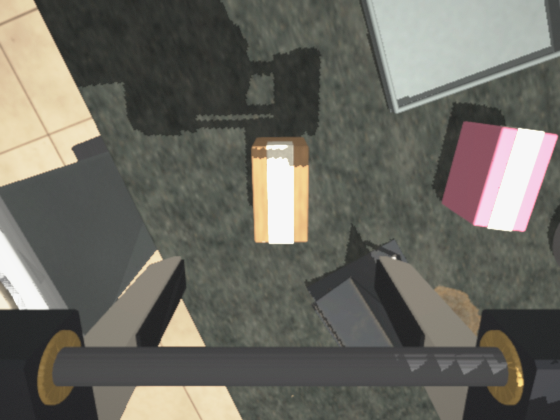

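The right carton's top face is at (252..308, 148..243). A dark stand lies near it at (345,285), so I'm checking clearance.

```bash
python3 - <<'E'
from h import *
s=bot.read_state()
p=np.array([wray(u,v,70,s)[:2] for u,v in((252,149),(308,149),(307,243),(253,243))]);e=np.roll(p,-1,0)-p
print(p.round(),p.mean(0),np.linalg.norm(e,axis=1),np.degrees(np.arctan2(e[:,1],e[:,0])))
R=Ro.from_euler('xyz',s["tool_rot"]).as_matrix()
print("tool shift",R.T@(np.array([*p.mean(0),18])-s["eef_pos"]))
for u,v,z in((307,283,0),(395,240,0),(350,230,90),(350,260,60)):
    q=wray(u,v,z,s);print((u,v),q.round(),(R.T@(q-s["eef_pos"]))[:2].round())
E
```

```text
[[447.  70.]
 [491.  55.]
 [463. -25.]
 [418.  -8.]] [454.57631883  23.07788538] [46.42782305 83.83936851 48.3807725  83.84782601] [ -19.90091432 -109.23276058  160.10913526   69.43263237]
tool shift [ -1.24293549  -0.86182224 197.36249042]
(307, 283) [443. -99.   0.] [-121.   30.]
(395, 240) [550. -83.   0.] [-68. 125.]
(350, 230) [502. -18.  90.] [-23.  57.]
(350, 260) [495. -59.  60.] [-64.  65.]
```

```bash
python3 - <<'E'
from h import *
a=cv2.imread('pics/s1.png')[60:160,300:380];b=cv2.imread('pics/d1.png')[80:180,320:400]
cv2.imwrite('pics/st.png',cv2.resize(np.hstack([a,b]),(800,500),interpolation=cv2.INTER_CUBIC))
E
```

```text
(no output)
```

View pics/st.png

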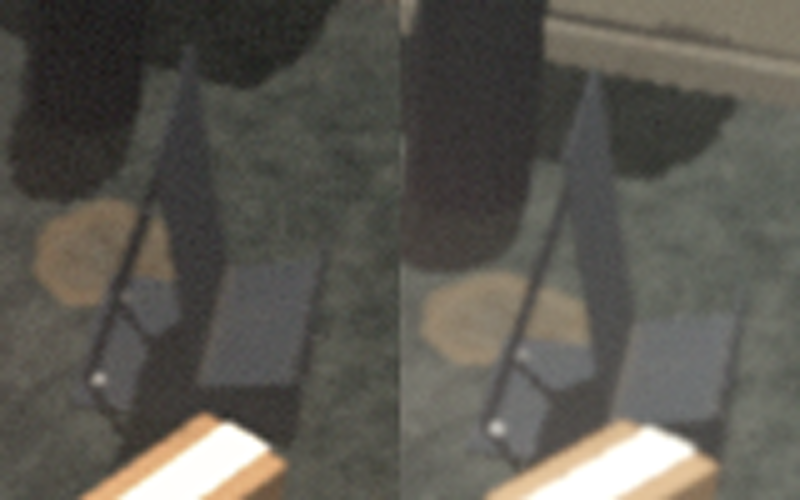

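```bash
python3 - <<'E'
from h import *
def tri(a,b):
    P=[];x=[]
    for n,(u,v) in(("scene",a),("side",b)):
        c=cams.calibration(n);K=np.array([[c["fx"],0,c["cx"]],[0,c["fy"],c["cy"]],[0,0,1]]);P.append(K@np.array(c["world_to_cam"])[:3]);x.append(np.array([[u],[v]],float))
    X=cv2.triangulatePoints(P[0],P[1],*x);return (X[:3]/X[3]).ravel()
s=bot.read_state();R=Ro.from_euler('xyz',s["tool_rot"]).as_matrix()
for a,b in(((337.6,69.6),(359,93.6)),((319.6,136),(339.4,165.6)),((340,137),(362,163.6)),((364,110),(388,143))):
    q=tri(a,b);print(q.round(),(R.T@(q-s["eef_pos"]))[:2].round())
E
```

```text
[ 545. -194.  137.] [-175.  158.]
[ 547. -112.   -5.] [-97. 132.]
[490. -97.  23.] [-102.   73.]
[ 478. -253.    3.] [-253.  115.]
```

Request:
play_rows --series '[[[-0.01,-0.01,0.33],[0,0,0]],[[0,0,0.38],[0,0,0]],[[0,0,0.38],[0,0,0]],[[0,0,0.38],[0,0,0]],[[0,0,0.3],[0,0,0]]]'

```text
t: 8.78
eef_pos: [454.4, 23.5, 36.4]
tool_rot: [-3.141, -0.0, 1.223]
ft_force: [0.2, 0.0, -1.1]
finger_gap: 93.0
grip_force: 0.0
```

Request:
play_rows --series '[[[0,0,0.19],[0,0,0]],[[0,0,0],[0,0,0]],[[0,0,0],[0,0,0]]]'

```text
t: 9.03
eef_pos: [454.0, 23.1, 18.9]
tool_rot: [-3.139, 0.001, 1.222]
ft_force: [0.2, 1.2, 1.2]
finger_gap: 92.9
grip_force: 0.0
```

Request:
play_rows --series '[[[0,0,0],[0,0,0]],[[0,0,0],[0,0,0]],[[0,0,0],[0,0,0]],[[0,0,0],[0,0,0]],[[0,0,0],[0,0,0]]]' --hand -1 --grip_force 50

```text
t: 9.45
eef_pos: [455.2, 23.0, 20.5]
tool_rot: [3.14, -0.001, 1.221]
ft_force: [0.0, 0.2, -0.2]
finger_gap: 63.9
grip_force: 0.0
```

Request:
play_rows --series '[[[0,0,0],[0,0,0]],[[0,0,0],[0,0,0]],[[0,0,0],[0,0,0]],[[0,0,0],[0,0,0]],[[0,0,0],[0,0,0]]]'

```text
t: 9.87
eef_pos: [455.2, 22.9, 19.9]
tool_rot: [3.141, -0.0, 1.22]
ft_force: [1.2, -0.4, 5.9]
finger_gap: 47.7
grip_force: 49.9
```

Request:
play_rows --series '[[[0,0,0],[0,0,0]],[[0,0,0],[0,0,0]],[[0,0,0],[0,0,0]]]'

```text
t: 10.12
eef_pos: [455.2, 22.9, 19.8]
tool_rot: [3.141, -0.0, 1.22]
ft_force: [1.2, -0.8, 6.7]
finger_gap: 47.5
grip_force: 49.9
```

Request:
play_rows --series '[[[0,0,-0.1],[0,0,0]],[[0,0,-0.2],[0,0,0]],[[0,0,-0.25],[0,0,0]],[[0,0,-0.25],[0,0,0]],[[0,0,-0.15],[0,0,0]]]'

```text
t: 10.53
eef_pos: [454.1, 22.8, 115.9]
tool_rot: [-3.141, 0.0, 1.22]
ft_force: [-0.9, 0.3, -9.0]
finger_gap: 47.8
grip_force: 49.9
```

Request:
play_rows --series '[[[0,0,0],[0,0,0]],[[0,0,0],[0,0,0]],[[0,0,0],[0,0,0]],[[0,0,0],[0,0,0]],[[0,0,0],[0,0,0]]]'

```text
t: 10.95
eef_pos: [454.0, 22.8, 113.4]
tool_rot: [-3.139, 0.001, 1.221]
ft_force: [0.1, 0.5, -7.8]
finger_gap: 48.0
grip_force: 49.9
```

Request:
play_rows --series '[[[0,0,0],[0,0,0]],[[0,0,0],[0,0,0]],[[0,0,0],[0,0,0]],[[0,0,0],[0,0,0]],[[0,0,0],[0,0,0]]]'

```text
t: 11.37
eef_pos: [454.7, 22.9, 114.5]
tool_rot: [-3.141, 0.0, 1.221]
ft_force: [-0.7, -0.4, -7.8]
finger_gap: 47.7
grip_force: 49.9
```

Request:
play_rows --series '[[[0,0,0],[0,0,0]],[[0,0,0],[0,0,0]],[[0,0,0],[0,0,0]],[[0,0,0],[0,0,0]],[[0,0,0],[0,0,0]]]'

```text
t: 11.78
eef_pos: [454.7, 23.0, 114.7]
tool_rot: [3.142, -0.0, 1.221]
ft_force: [0.4, -0.7, -7.8]
finger_gap: 47.4
grip_force: 49.9
```

The right carton weighs 7.8 N against the left's 2.9 N, so the right is heavier. I'm carrying it to the tray centre at (660,150).

Request:
play_rows --series '[[[0.1,0.08,0],[0,0,0]],[[0.2,0.16,0],[0,0,0]],[[0.22,0.17,0],[0,0,0]],[[0.22,0.17,0],[0,0,0]],[[0.22,0.17,0],[0,0,0]]]'

```text
t: 12.2
eef_pos: [559.4, 88.4, 114.6]
tool_rot: [3.142, -0.0, 1.22]
ft_force: [0.3, 0.1, -8.4]
finger_gap: 47.9
grip_force: 49.9
```

Request:
play_rows --series '[[[0.22,0.17,0],[0,0,0]],[[0.22,0.17,0],[0,0,0]],[[0.22,0.17,0],[0,0,0]],[[0.18,0.15,0],[0,0,0]],[[0.1,0.08,0],[0,0,0]]]'

```text
t: 12.62
eef_pos: [662.3, 152.9, 114.1]
tool_rot: [3.141, -0.001, 1.222]
ft_force: [0.9, -0.7, -7.5]
finger_gap: 47.9
grip_force: 49.9
```

Request:
play_rows --series '[[[0,0,0],[0,0,-0.11]],[[0,0,0],[0,0,-0.11]],[[0,0,0],[0,0,-0.11]],[[0,0,0],[0,0,-0.11]],[[0,0,0],[0,0,0]]]'

```text
t: 13.03
eef_pos: [659.6, 150.2, 113.9]
tool_rot: [-3.14, 0.0, 1.57]
ft_force: [-0.4, 0.4, -8.7]
finger_gap: 48.4
grip_force: 49.9
```

```bash
python3 - <<'E'
from h import *
s=bot.read_state(); save("scene","s2"); print(s["eef_pos"],s["tool_rot"],s["ft_force"])
E
```

```text
[659.6162679  150.19531839 113.94437496] [-3.14039701e+00  2.80921966e-04  1.56982426e+00] [-0.40105046  0.36756178 -8.66904538]
```

View pics/s2.png

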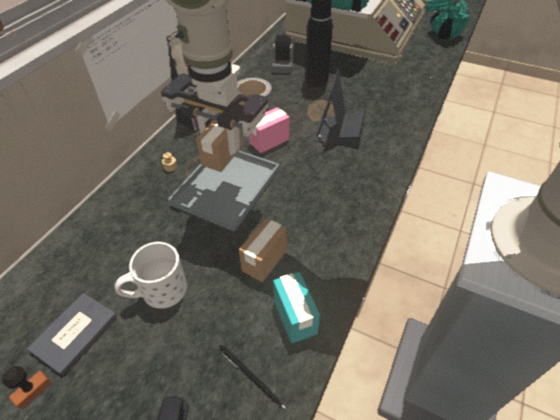

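The carton is held upright over the tray at (215,147), and the left carton stands at (264,250). Lowering now.

Request:
play_rows --series '[[[0,0,0.2],[0,0,0]],[[0,0,0.25],[0,0,0]],[[0,0,0.2],[0,0,0]],[[0,0,0.12],[0,0,0]],[[0,0,0.06],[0,0,0]]]'

```text
t: 13.5
eef_pos: [658.9, 150.1, 29.5]
tool_rot: [-3.139, 0.001, 1.564]
ft_force: [-0.2, -0.6, -8.2]
finger_gap: 47.6
grip_force: 49.9
```

Request:
play_rows --series '[[[0,0,0.04],[0,0,0]],[[0,0,0.02],[0,0,0]],[[0,0,0],[0,0,0]],[[0,0,0],[0,0,0]],[[0,0,0],[0,0,0]]]'

```text
t: 13.92
eef_pos: [660.4, 150.4, 26.6]
tool_rot: [3.14, -0.0, 1.566]
ft_force: [0.3, 0.2, -8.2]
finger_gap: 47.8
grip_force: 49.9
```

Request:
play_rows --series '[[[0,0,0.02],[0,0,0]],[[0,0,0.01],[0,0,0]],[[0,0,0.01],[0,0,0]],[[0,0,0],[0,0,0]],[[0,0,0],[0,0,0]]]'

```text
t: 14.33
eef_pos: [660.2, 150.3, 23.0]
tool_rot: [3.141, -0.0, 1.566]
ft_force: [-3.6, -1.5, 5.9]
finger_gap: 47.7
grip_force: 49.9
```

Seated. Release and retreat.

Request:
play_rows --series '[[[0,0,0],[0,0,0]],[[0,0,0],[0,0,0]],[[0,0,0],[0,0,0]],[[0,0,0],[0,0,0]],[[0,0,0],[0,0,0]]]' --hand 1

```text
t: 14.75
eef_pos: [660.1, 150.3, 21.7]
tool_rot: [3.141, -0.0, 1.566]
ft_force: [-0.2, 0.5, 0.0]
finger_gap: 76.7
grip_force: 0.0
```

Request:
play_rows --series '[[[0,0,0],[0,0,0]],[[0,0,0],[0,0,0]],[[0,0,0],[0,0,0]],[[0,0,0],[0,0,0]],[[0,0,0],[0,0,0]]]'

```text
t: 15.17
eef_pos: [659.8, 150.2, 21.6]
tool_rot: [-3.142, 0.0, 1.566]
ft_force: [-0.4, 0.6, -0.0]
finger_gap: 92.5
grip_force: 0.0
```

Request:
play_rows --series '[[[0,0,-0.2],[0,0,0]],[[0,0,-0.38],[0,0,0]],[[0,0,-0.38],[0,0,0]],[[0,0,-0.38],[0,0,0]],[[0,0,-0.38],[0,0,0]]]'

```text
t: 15.58
eef_pos: [659.5, 150.2, 195.4]
tool_rot: [-3.141, 0.0, 1.566]
ft_force: [1.2, -0.3, 0.1]
finger_gap: 92.9
grip_force: 0.0
```

Request:
play_rows --series '[[[0,0,-0.25],[0,0,0]],[[0,0,0],[0,0,0]],[[0,0,0],[0,0,0]],[[0,0,0],[0,0,0]]]'

```text
t: 15.92
eef_pos: [659.2, 150.1, 217.8]
tool_rot: [-3.141, 0.0, 1.566]
ft_force: [0.4, -0.3, -0.4]
finger_gap: 93.1
grip_force: 0.0
```

```bash
python3 - <<'E'
from h import *
s=bot.read_state(); save("side","d3"); print(s["eef_pos"],s["t"],s["ft_force"])
E
```

```text
[659.21847418 150.14327176 217.83127805] 15.9167 [ 0.37760052 -0.34873421 -0.36130661]
```

View pics/d3.png

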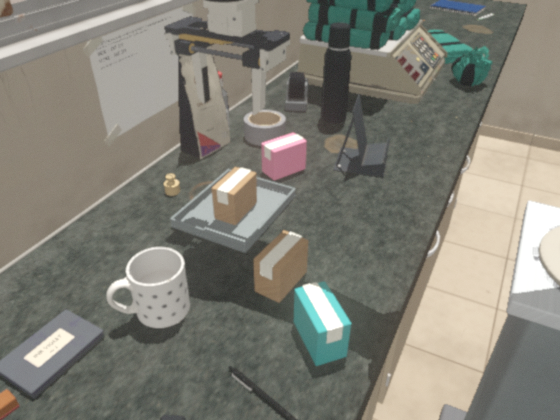

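The heavier carton stands upright in the tray at (235,195), and the lighter one stands at its starting place at (282,265). Handing in.

```bash
python3 -c "
from rig import ticket
print(ticket.sign_off())"
```

```text
the job is handed in; nothing more can be done
None
```

The right carton is the heavier (about 0.8 kg against 0.3 kg) and stands upright in the tray, the left one is back upright where it started, and the job is handed in at about 16 s.

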